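# Pin the tofu press shut

## Task

Push the green lid of the tofu press down until it is fully shut, then pick up the hairpin clip by its red tab and slide its straight leg through the cross hole of the steel stud that stands up through the lid's slot, until the sprung leg snaps past the stud and hugs it. Leave the clip there, let go, and do not disturb the jam jar, the salt shaker or the garlic.

Things in the scene. Friction and masses are not known exactly. Their poses are not given: they have to be found in the camera images.
- clip_tab (a point): Centre of the red tab of the loose steel hairpin clip (about 40 g, lies flat). Tab 30 long (x) x 14 wide (y) x 20 high (z) mm, so its centre is 10 mm above the worktop; grip it across its 14 mm. x points along the legs to their tips, z up. Both legs are 4 mm wire at the height of this centre; the straight one runs along y = 0, its thinner nose ends 82 mm ahead.
- clip_seat (a point): Point on the straight leg, 48 mm ahead of the tab's centre, where the stud's middle sits when the clip is home; axes as the tab's. The sprung leg lies on the +y side: a bulge that fits round the stud here, a narrow waist 13 mm further on, a tip flared out to y = 15 mm 29 mm further on. The straight leg reaches 34 mm beyond this point.
- clip_leg (a joint): Angle of the clip's sprung leg (rad): 0 relaxed, grows as it is spread; it peaks near 0.12 as the waist passes the stud and falls below 0.08 when it has snapped round it. Sliding it on takes up to about 6 N.
- stud_hole (a point): Centre of the cross hole in the round steel stud (20 mm diameter) at the press's front, 66 mm above the worktop. x is the hole's axis and points level from the free front of the press towards the lid's hinge; z up. The hole is 8 mm wide, 7 mm high and goes right through; the stud ends 17 mm above the hole's centre. The clip goes in from the free front, moving along +x.
- lid_hinge (a point): Middle of the lid's hinge line, 180 mm along +x from the stud, 50 mm above the worktop; axes as stud_hole, hinge line along y. The press has a white body 150 long x 130 wide x 45 mm high and is fixed to the worktop.
- lid_top (a point): Point on the middle line of the green lid's upper face, 110 mm from the hinge line. The lid is a plate 8 mm thick and 126 mm wide that reaches 150 mm from the hinge, with a slotted tongue beyond, 38 mm wide, to 202 mm, that drops over the stud. Shut, its upper face is 54 mm above the worktop.
- press_lid (a joint): Lid angle (rad): 0 shut, starts half open (0.45 to 0.85), its front end raised up to 0.21 m above the worktop. The hinge is stiff: it stays where it is left, and pressing down 85 to 110 mm from the hinge takes about 2 to 8 N.
- jam_jar: Jam jar, 68 mm across, 84 mm high, bystander; origin at the middle of its underside.
- salt_shaker: Glass salt shaker with grey top, 44 mm across, 90 mm high, bystander; origin at the middle of its underside.
- garlic: Garlic bulb, 56 mm across and high, bystander; origin at the middle of its underside.
- clip: The same clip; origin under the middle of the red tab, on its underside; axes as the tab's.

How it is judged:
On the way, in this order (a step that is already met when the one before it is completed fails the run):
1. the lid is shut while the clip is still off the stud (value of joint press_lid below 0.05 rad and distance between clip_seat and stud_hole above 0.03 m), for 0.2 s.
2. the clip is through the stud's hole and its sprung leg has snapped round the stud (value of joint press_lid below 0.05 rad and distance between clip_seat and stud_hole below 0.005 m and angle between the x axis of clip_seat and the x axis of stud_hole, either way round below 0.35 rad and value of joint clip_leg below 0.08 rad), for 0.2 s.
At the end, for the whole second after the job is handed in: The lid is shut (joint under 0.05 rad), the clip's seat point is within 5 mm of the hole's centre with the straight leg within 0.35 rad of the hole's axis, the sprung leg has closed round the stud (joint under 0.08 rad), and the clip is released and at rest (all of step 2 and linear speed of clip below 0.02 m/s); the robot touches nothing.
It fails at once if the jam jar, salt shaker or garlic is pushed more than 20 mm from its place or tipped (distance of any of jam_jar, salt_shaker, garlic from where it was at the start of the episode above 0.02 m or angle between any of jam_jar, salt_shaker's own z axis and vertical above 0.5 rad).
It also fails if it takes over 61 s, if anything falls off the work surface, if the arm or the gripper's body presses on something with over 40 N, if the wrist force passes 120 N, or if a joint passes its speed limit or range.

## Robot

A 7-joint arm with a two-finger parallel gripper is mounted at the origin on a cart in front of the work surface, level with it; the furniture and walls round the work are solid. World frame = base frame: x ahead of the robot, y to its left, z up, the work surface at z = 0. Lengths are in m, angles in rad, forces in N, time in s.
With the tool pointing down it reaches from about 0.425 to 0.875 m from the base axis. Payload 4.7 kg.
Tool frame: the origin (TCP) lies midway between the tips of the shut fingers; the grasp point (between the pads) lies 19 mm behind it (manip.grip_point_offset is the distance from the TCP to the grasp point, in m); z points along the fingers, y is the direction in which the jaws open and shut (so a half turn about z gives the same grasp; the last joint's range is limited). The gripper opens to 87 mm and grips with 3 to 60 N. Pads are 19 mm wide; open, the fingers measure 117 mm over their backs; the gripper's body (75 mm by 190 mm) begins 51 mm behind the grasp point.
Start: joints at [-1.316, 0.321, -0.07, 1.45, 0.023, 1.371, -0.057], TCP at [0.155, 0.631, 0.223] pointing down, gripper open.
Joint ranges: [-2.86, 2.86], [-0.3, 2.09], [-1.38, 1.24], [0.06, 2.45], [-1.56, 4.7], [0.09, 2.05], [-2.69, 2.69]. Speed limits (rad/s): [2.57, 2.57, 3.14, 3.14, 3.14, 3.14, 3.14].

## Interface

Orientations are given as a 3x3 rotation matrix whose columns are the frame's x, y, z axes.
In Python, from workcell import manip, viewer gives the robot as it stands.
- The arm moves only by the tool drive_tool, never from a script. Its argument "series" is a list of rows, each a list of 3 entries, a list of its own where there are three numbers: the closure, from -1 (fully open) to 1 (shut), so that 0 is half open, then the shift along the world's x, y, z in cm, then the turn about the world's z in degrees. A call has 1 to 12 rows; each row is the pose to reach, as a shift and turn from the pose measured when the call began; what a row does not reach only later rows make up. A row lasts 1/8 s, in which the tool goes at most 62.5 mm and 10.7 degrees, less where a joint would pass 70% of its speed; a pose out of reach is approached as far as the arm can. A call with a gripper value outside its range is refused whole. The fingers move at their own pace and stop on an object; "newtons" is the grip in N (left out, the last holds). Time passes only in rows, so rows that repeat a pose let the fingers close. It gives the time, the measured TCP pose, the force and the opening at its end, in the units of the state.
- manip.get_obs(): the state, without advancing time (a new reading comes with each control period).
- viewer.grab_frame(name): name is "scene" or "top" or "wrist"; returns a dict with "frame" (420x560x3 uint8, blue, green, red), "z_map" (420x560 float32, m along the optical axis (not along the pixel's ray), 0 where there is no reading), "fx", "fy", "cx", "cy" (pixels), "camera_from_world" (4x4, takes a point from world to camera coordinates). Camera axes: x right, y down, z forward; pixel columns grow to the right and rows downward; lengths in m; the calibration is good to about 2 mm. A picture is of the moment at which its call begins.
- manip.hand_in(): hands the job in, once; it reports no verdict.
The state is a dict: "clock": time; "joint_pos": joint angles; "qvel": joint speeds; "effort": joint torques, N m; "position": TCP position; "ee_rot": TCP orientation; "contact_force": force on the tool from outside, world axes, zero at the start; "wrist_torque": the same for the moment, N m; "gripper_width": finger opening in m.
Only numpy, scipy, OpenCV 4.12 (cv2) and the standard library are available. Lean on these libraries where they do the work, as an engineer would, in place of code of your own. Each camera call takes 0.05 s, during which the arm holds its last target. There are 200 camera calls.

## Working session

There is one attempt and no reset: what is moved stays moved. The work goes in short steps, Python scripts to look and compute and a tool call to move; the robot and the scene stay as the last step left them, time stands still between calls to the robot, and variables do not carry over. Pictures are saved under pics/ and viewed, about 8 in all and at most 12, crops included, and the job is handed in when it is done.

Besides the shell and the picture viewer there is one more tool, called in YAML: its name, and indented under it one key for each argument. drive_tool: Moves the arm, as the interface text tells. Its arguments: {"type":"object","properties":{"series":{"type":"array","items":{"type":"array"}},"newtons":{"type":"number"}},"required":["series"]}

```bash
mkdir -p pics; cat > h.py <<'E'
import numpy as np, cv2
from workcell import manip, viewer
def grab(n, save=None):
    f=viewer.grab_frame(n)
    if save: cv2.imwrite(f'pics/{save}.png',f['frame'])
    return f
def world(f):
    """world xyz map from depth"""
    z=f['z_map']; v,u=np.mgrid[:z.shape[0],:z.shape[1]]
    P=np.stack([(u-f['cx'])/f['fx']*z,(v-f['cy'])/f['fy']*z,z],-1)
    T=np.linalg.inv(f['camera_from_world']); return P@T[:3,:3].T+T[:3,3]
def ray(f,u,v,h):
    T=np.linalg.inv(f['camera_from_world']); d=T[:3,:3]@np.array([(u-f['cx'])/f['fx'],(v-f['cy'])/f['fy'],1.]); o=T[:3,3]
    return o+d*(h-o[2])/d[2]
E
python3 - <<'E'
from h import *
fs={n:grab(n) for n in('scene','top')}
cv2.imwrite('pics/a_top.png',fs['top']['frame']);cv2.imwrite('pics/a_scene.png',fs['scene']['frame'])
import pickle;pickle.dump(fs,open('a.pkl','wb'))
for n,f in fs.items(): print(n,f['fx'],np.linalg.inv(f['camera_from_world']).round(3).tolist())
o=manip.get_obs();print(o['position'],o['ee_rot'],o['clock'],manip.grip_point_offset)
E
```

```text
scene 418.2234139936863 [[-0.999, 0.045, -0.03, 0.613], [0.049, 0.515, -0.856, 1.113], [-0.023, -0.856, -0.517, 0.798], [0.0, 0.0, 0.0, 1.0]]
top 456.3500590484934 [[-0.013, -0.986, 0.165, 0.37], [-1.0, 0.01, -0.02, -0.068], [0.018, -0.165, -0.986, 1.262], [0.0, 0.0, 0.0, 1.0]]
[0.15495389 0.63074244 0.22156167] [[-9.71142329e-01  2.38500464e-01 -3.23900224e-04]
 [ 2.38500665e-01  9.71140808e-01 -1.72130878e-03]
 [-9.59802190e-05 -1.74888624e-03 -9.99998466e-01]] 0.1 0.0187
```

View pics/a_top.png

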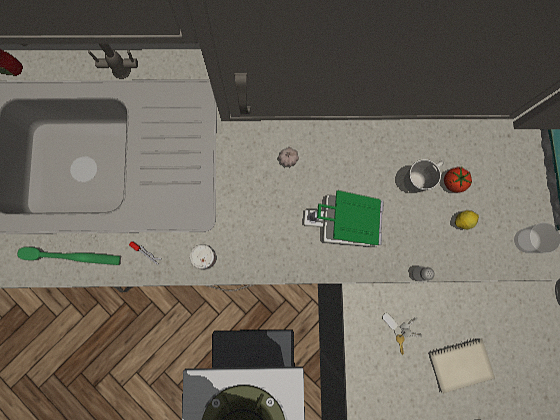

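View pics/a_scene.png

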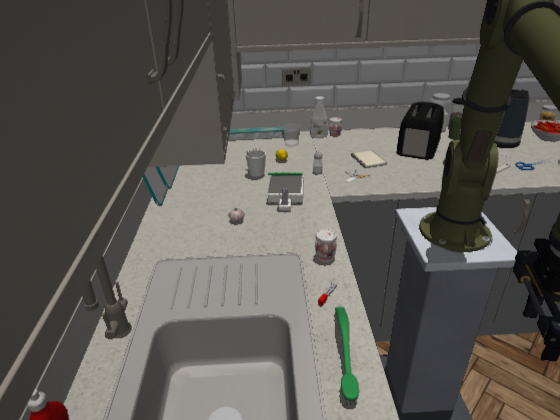

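The top view shows the press at about (350,218), with its stud at (314,217) and hinge to the right (-y). The clip's red tab is at (134,245) with legs pointing right and down. The jar is at (202,257), the garlic at (288,157) and the shaker at (424,273).

```bash
python3 - <<'E'
from h import *
import pickle
fs=pickle.load(open('a.pkl','rb'))
f=fs['top'];W=world(f);hsv=cv2.cvtColor(f['frame'],cv2.COLOR_BGR2HSV)
g=cv2.inRange(hsv,(40,100,40),(85,255,255));g[:,:280]=0;g[:,400:]=0
m=cv2.erode(g,np.ones((3,3)))>0
P=W[m];A=np.c_[P[:,:2],np.ones(len(P))];c=np.linalg.lstsq(A,P[:,2],rcond=None)[0]
print('lid plane',c,'slope',np.arctan(np.hypot(*c[:2])),'dir up',c[:2]/np.hypot(*c[:2]),'zrange',np.percentile(P[:,2],[1,99]))
# yaw: project green px; min area rect in plane
r=cv2.minAreaRect(P[P[:,2]<P[:,2].min()+.12][:,:2].astype(np.float32));print('rect',r)
d=c[:2]/np.hypot(*c[:2]);n=np.array([-d[1],d[0]])
s=P[:,:2]@d;t=P[:,:2]@n;print('s',np.percentile(s,[.5,99.5]),'t',np.percentile(t,[.5,99.5]))
hi=P[np.argsort(s)[:40]];print('hinge side',hi.mean(0))
# stud region crop & white
crop=cv2.resize(f['frame'][180:255,290:390],None,fx=6,fy=6,interpolation=cv2.INTER_CUBIC)
cl=cv2.resize(f['frame'][225:285,110:220],None,fx=5,fy=5,interpolation=cv2.INTER_CUBIC)
s2=fs['scene'];sc=cv2.resize(s2['frame'][160:220,255:315],None,fx=5,fy=5,interpolation=cv2.INTER_CUBIC);s3=cv2.resize(s2['frame'][275:310,310:345],None,fx=8,fy=8,interpolation=cv2.INTER_CUBIC)
out=np.zeros((600,800,3),np.uint8)
out[:300,:400]=cv2.resize(crop,(400,300));out[300:600,:550]=cl;out[:300,400:700]=sc;out[300:550,550:800]=s3[:250,:250]
cv2.imwrite('pics/b.png',out)
for h in (0,.05,.083):print('stud314,217',ray(f,314,217,h))
red=(cv2.inRange(hsv,(0,150,80),(6,255,255))|cv2.inRange(hsv,(174,150,80),(180,255,255)));red[:,:110]=0;red[:,170:]=0
cn=max(cv2.findContours(red,0,2)[0],key=cv2.contourArea);print(cv2.minAreaRect(cn),cv2.contourArea(cn));M=cv2.moments(red,True);u,v=M['m10']/M['m00'],M['m01']/M['m00'];print('tab',u,v,ray(f,u,v,.018))
hs=cv2.cvtColor(s2['frame'],cv2.COLOR_BGR2HSV);red=(cv2.inRange(hs,(0,150,80),(6,255,255))|cv2.inRange(hs,(174,150,80),(180,255,255)));red[:285]=0;red[310:]=0;red[:,:312]=0;red[:,340:]=0
M=cv2.moments(red,True);u,v=M['m10']/M['m00'],M['m01']/M['m00'];print('tab sc',u,v,ray(s2,u,v,.012))
for n,u,v in(('jar',202,257),('gar',288,157),('salt',424,273)):print(n,W[v,u])
E
```

```text
lid plane [-0.29757059  0.92863233  0.53448866] slope 0.772814541702249 dir up [-0.30515546  0.95230255] zrange [0.05856869 0.12794615]
rect ((0.5392194390296936, -0.2812345623970032), (0.17055407166481018, 0.11821351200342178), 83.9700927734375)
s [-0.52540463 -0.35300638] t [-0.48956979 -0.34509829]
hinge side [ 0.57590701 -0.36438244  0.0614732 ]
stud314,217 [ 0.55369662 -0.20090793  0.        ]
stud314,217 [ 0.54640761 -0.19563773  0.05      ]
stud314,217 [ 0.54159687 -0.1921594   0.083     ]
((134.07432556152344, 245.69593811035156), (10.229792594909668, 4.766153335571289), 35.53767776489258) 38.0
tab 133.94 245.74 [0.47741598 0.2922288  0.018     ]
tab sc 322.14925373134326 298.9850746268657 [0.47745661 0.29773456 0.012     ]
jar [0.44074133 0.09829953 0.08505704]
gar [ 0.71629816 -0.12907714  0.04062594]
salt [ 0.39288463 -0.46991628  0.08872095]
```

View pics/b.png

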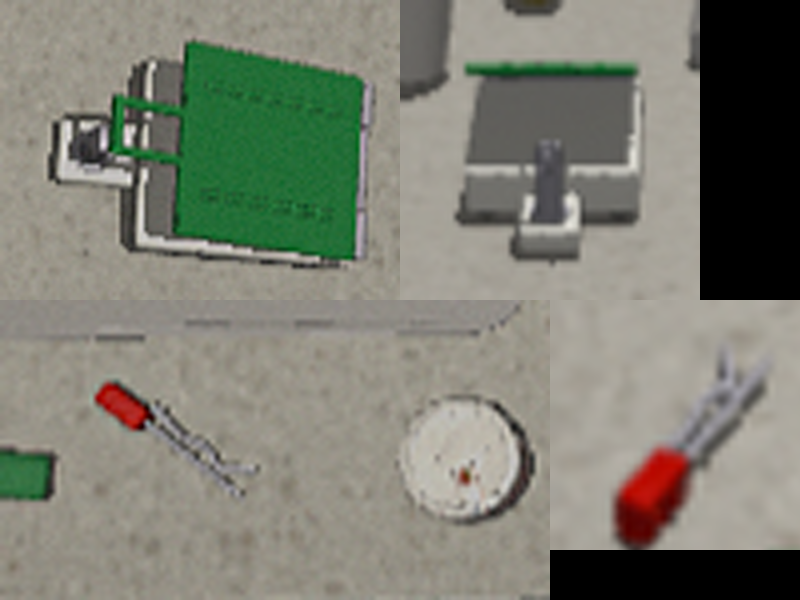

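drive_tool:
  series:
    - [1, [6, -4, 3], -10]
    - [1, [12, -9, 3], -20]
    - [1, [18, -14, 3], -30]
    - [1, [23, -19, 3], -40]
    - [1, [28, -24, 3], -50]
    - [1, [32, -29, 3], -60]
    - [1, [34, -35, 3], -70]
    - [1, [35, -41, 3], -80]
    - [1, [36, -47, 3], -82]
    - [1, [36, -53, 3], -82]
    - [1, [37, -59, 3], -82]
    - [1, [37, -65, 3], -82]

```text
clock: 1.6
position: [0.5217, 0.026, 0.2513]
ee_rot: [[0.101, 0.995, -0.002], [0.995, -0.101, 0.0], [-0.0, -0.002, -1.0]]
contact_force: [1.3, -0.3, 0.1]
gripper_width: 0.0003
```

```bash
python3 - <<'E'
from h import *
import pickle
f=pickle.load(open('a.pkl','rb'))['top']
for u,v,h in((380.5,199.5,.055),(378,244.5,.055),(327.5,240,.045),(378.7,245.5,.045),(312.5,216.5,.083),(312.5,216.5,.06)):print(u,v,h,ray(f,u,v,h).round(4))
E
```

```text
380.5 199.5 0.055 [ 0.5916 -0.3764  0.055 ]
378 244.5 0.055 [ 0.4701 -0.3635  0.055 ]
327.5 240 0.045 [ 0.4845 -0.2307  0.045 ]
378.7 245.5 0.045 [ 0.4682 -0.3677  0.045 ]
312.5 216.5 0.083 [ 0.543  -0.1883  0.083 ]
312.5 216.5 0.06 [ 0.5463 -0.1906  0.06  ]
```

drive_tool:
  series:
    - [1, [0.5, -6, 0], 0]
    - [1, [1, -12, 0], 0]
    - [1, [1.5, -18, 0], 0]
    - [1, [2, -24, 0], 0]
    - [1, [2, -30.5, 0], 0]
    - [1, [2, -30.5, -3], 0]
    - [1, [2, -30.5, -6], 0]
    - [1, [2, -30.5, -8], 0]
    - [1, [2, -30.5, -9.5], 0]
    - [1, [2, -30.5, -11], 0]
    - [1, [2, -30.5, -12.5], 0]
    - [1, [2, -30.5, -14], 0]

```text
clock: 3.1
position: [0.5419, -0.279, 0.1107]
ee_rot: [[0.101, 0.995, -0.001], [0.995, -0.101, -0.0], [-0.0, -0.001, -1.0]]
contact_force: [-0.2, -0.3, -0.0]
gripper_width: 0.0007
```

drive_tool:
  series:
    - [1, [0, 0, -1.5], 0]
    - [1, [0, 0, -3], 0]
    - [1, [0, 0, -4], 0]
    - [1, [0, 0, -4.8], 0]
    - [1, [0, 0, -5.4], 0]
    - [1, [0, 0, -5.8], 0]
    - [1, [0, 0, -6], 0]

```text
clock: 3.98
position: [0.542, -0.2789, 0.0541]
ee_rot: [[0.101, 0.995, -0.001], [0.995, -0.101, 0.003], [0.002, -0.001, -1.0]]
contact_force: [-9.0, 7.9, 31.6]
gripper_width: 0.0003
```

```bash
python3 - <<'E'
from h import *
f=grab('scene','c');g=grab('top','ct');w=grab('wrist','cw')
o=np.hstack([cv2.resize(f['frame'][140:230,240:330],(400,400)),cv2.resize(g['frame'][170:260,290:380],(400,400))]);cv2.imwrite('pics/c2.png',o)
print(np.linalg.inv(w['camera_from_world']).round(3).tolist(), w['fx'])
E
```

```text
[[0.995, -0.096, -0.032, 0.55], [-0.101, -0.949, -0.299, -0.195], [-0.002, 0.301, -0.954, 0.216], [0.0, 0.0, 0.0, 1.0]] 293.7174937994117
```

View pics/c2.png

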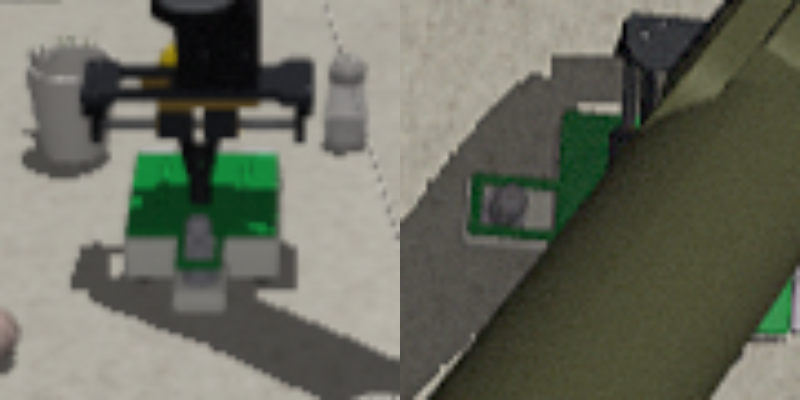

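The lid looks shut: the tongue is over the stud at crop pixel (505,205), TCP z is 0.054 and the force is 31 N. I'll lift and measure the stud with the wrist camera.

drive_tool:
  series:
    - [1, [0, 0, 2], 0]
    - [1, [0, 2, 5], 0]
    - [1, [0, 4, 7], 0]
    - [1, [0, 4, 7], 0]
    - [1, [0, 4, 7], 0]

```text
clock: 4.75
position: [0.5414, -0.2396, 0.1235]
ee_rot: [[0.101, 0.995, -0.001], [0.995, -0.101, 0.002], [0.002, -0.002, -1.0]]
contact_force: [0.3, -1.4, 0.3]
gripper_width: 0.0004
```

```bash
python3 - <<'E'
from h import *
import pickle
w=grab('wrist','d');pickle.dump(w,open('d.pkl','wb'))
T=np.linalg.inv(w['camera_from_world']);print(T[:3,3])
W=world(w);hsv=cv2.cvtColor(w['frame'],cv2.COLOR_BGR2HSV)
g=cv2.erode(cv2.inRange(hsv,(40,100,30),(85,255,255)),np.ones((5,5)))>0
P=W[g];print(len(P));c=np.linalg.lstsq(np.c_[P[:,:2],np.ones(len(P))],P[:,2],rcond=None)[0];print('lid plane',c, P[:,2].min(),P[:,2].max())
m=(W[...,2]>.066)&(W[...,2]<.095)&(w['z_map']>0);n,l,s,ce=cv2.connectedComponentsWithStats(m.astype(np.uint8))
for i in range(1,n):
  if s[i,4]>60:print(s[i],W[l==i].mean(0),np.median(W[l==i],0))
E
```

```text
[ 0.55006354 -0.15599667  0.28556266]
8252
lid plane [0.0063341  0.09042359 0.0734857 ] 0.05113492085940477 0.2855626630821088
[272 155  27  29 626] [ 0.54801034 -0.1915315   0.08057162] [ 0.54801405 -0.19129421  0.0815538 ]
[389 417  54   3 151] [ 0.65123135 -0.44912872  0.0736369 ] [ 0.6502298  -0.44825509  0.07408385]
```

View pics/d.png

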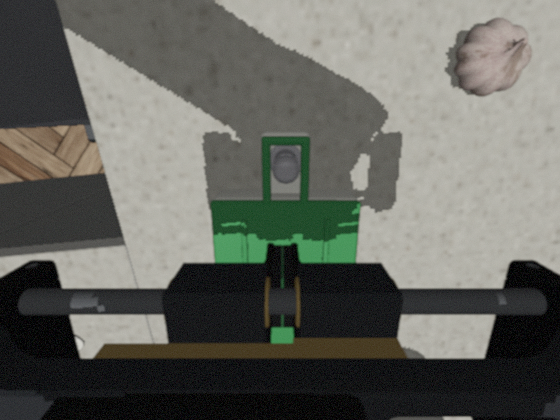

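```bash
python3 - <<'E'
from h import *
import pickle
w=pickle.load(open('d.pkl','rb'));W=world(w);hsv=cv2.cvtColor(w['frame'],cv2.COLOR_BGR2HSV)
g=cv2.inRange(hsv,(40,100,30),(85,255,255))
m=(g>0)&(w['z_map']>0)&(W[...,2]<.07);P=W[m];c=np.linalg.lstsq(np.c_[P[:,:2],np.ones(len(P))],P[:,2],rcond=None)[0];print('lid plane',c)
mid=[]
for v in list(range(146,194,4))+list(range(206,226,4)):
  u=np.where(g[v,190:385])[0]+190
  a,b=ray(w,u.min(),v,.054),ray(w,u.max(),v,.054);mid.append((a+b)/2); 
  if v in(146,190,214):print(v,u.min(),u.max(),a,b)
mid=np.array(mid);
for q in(mid[:12],mid):
  p=np.polyfit(q[:,1],q[:,0],1);print('yaw',np.degrees(np.arctan2(-1,-p[0])),'x at y=-.191',np.polyval(p,-.191))
t=(abs(W[...,2]-.083)<.004)&(w['z_map']>0);t[:140]=0;t[190:]=0;t[:,:260]=0;t[:,310:]=0
print(W[t].mean(0),cv2.minEnclosingCircle(W[t][:,:2].astype(np.float32)),t.sum())
ys,xs=np.where(t);print(xs.min(),xs.max(),ys.min(),ys.max())
E
```

```text
lid plane [-0.00140033 -0.00155853  0.05396215]
146 263 308 [ 0.53255722 -0.17672931  0.054     ] [ 0.56723432 -0.18026861  0.054     ]
190 263 307 [ 0.52830946 -0.21153155  0.054     ] [ 0.56379374 -0.21513891  0.054     ]
214 213 358 [ 0.48441184 -0.22771406  0.054     ] [ 0.60439232 -0.239883    0.054     ]
yaw -96.51828047187362 x at y=-.191 0.5485007443044885
yaw -95.98195314699684 x at y=-.191 0.5484846242011933
[ 0.54788118 -0.1922913   0.08170387] ((0.5479813814163208, -0.19276511669158936), 0.00938769057393074) 504
272 297 157 183
```

drive_tool:
  series:
    - [1, [0, 3, 4], 0]
    - [1, [-1, 9, 5], -5]
    - [1, [-2, 15, 5], -10]
    - [1, [-4, 21, 5], -15]
    - [1, [-6, 27, 5], -20]
    - [1, [-8, 33, 5], -25]
    - [1, [-10, 39, 5], -30]
    - [1, [-11, 44, 4], -30]
    - [0.3, [-11, 47, 3], -30]
    - [0.3, [-11, 47, 3], -30]
    - [0.3, [-11, 47, 3], -30]

```text
clock: 6.18
position: [0.4316, 0.2284, 0.1526]
ee_rot: [[0.587, 0.809, -0.002], [0.809, -0.587, 0.001], [-0.0, -0.002, -1.0]]
contact_force: [0.2, 0.2, 0.3]
gripper_width: 0.0228
```

```bash
python3 - <<'E'
from h import *
import pickle
w=grab('wrist','e');pickle.dump(w,open('e.pkl','wb'))
W=world(w);hsv=cv2.cvtColor(w['frame'],cv2.COLOR_BGR2HSV)
red=cv2.inRange(hsv,(0,140,50),(8,255,255))|cv2.inRange(hsv,(172,140,50),(180,255,255))
n,l,s,ce=cv2.connectedComponentsWithStats(red)
for i in range(1,n):
  if s[i,4]>60:
    k=l==i;t=k&(abs(W[...,2]-.02)<.003);print(s[i],ce[i],t.sum(),W[t].mean(0))
    pts=np.array([ray(w,u,v,.02)[:2]for v,u in zip(*np.where(t))],np.float32)
    if len(pts):print(cv2.minAreaRect(pts))
    
E
```

```text
[275 104  13  31 384] [281.0234375 118.640625 ] 377 [0.47756047 0.29485473 0.0195437 ]
((0.47729504108428955, 0.2943941056728363), (0.02757003717124462, 0.011621808633208275), 53.58510971069336)
```

View pics/e.png

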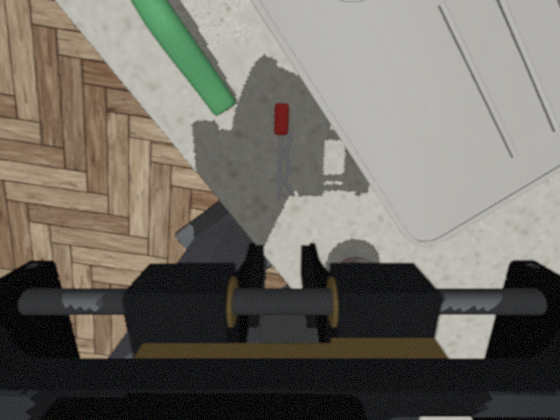

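drive_tool:
  series:
    - [0.2, [3, 4, 0], 0]
    - [0.2, [4.6, 6.6, -3], 0]
    - [0.2, [4.6, 6.6, -7], 0]
    - [0.2, [4.6, 6.6, -11], 0]
    - [0.2, [4.6, 6.6, -13.5], 0]
    - [0.2, [4.6, 6.6, -14.8], 0]
    - [0.2, [4.6, 6.6, -14.9], 0]

```text
clock: 7.1
position: [0.478, 0.2934, 0.0037]
ee_rot: [[0.589, 0.808, -0.001], [0.808, -0.589, 0.001], [-0.0, -0.002, -1.0]]
contact_force: [-0.1, 0.1, 0.1]
gripper_width: 0.0349
```

drive_tool:
  series:
    - [1, [0, 0, 0], 0]
    - [1, [0, 0, 0], 0]
    - [1, [0, 0, 0], 0]
    - [1, [0, 0, 0], 0]
    - [1, [0, 0, 0.5], 0]
    - [1, [0, 0, 2], 0]
    - [1, [0, 0, 5], 0]
    - [1, [0, 0, 8], 0]
    - [1, [0, 0, 10], 0]
    - [1, [0, 0, 10], 0]
  newtons: 35

```text
clock: 8.35
position: [0.4793, 0.2942, 0.1062]
ee_rot: [[0.589, 0.808, 0.002], [0.808, -0.589, 0.004], [0.004, -0.001, -1.0]]
contact_force: [0.3, 1.7, -0.5]
gripper_width: 0.0137
```

drive_tool:
  series:
    - [1, [1, -3, 4], 4]
    - [1, [2, -8, 5], 8]
    - [1, [3, -13, 5], 12]
    - [1, [4, -18, 5], 16]
    - [1, [5, -23, 5], 20]
    - [1, [6, -28, 5], 24]
    - [1, [7, -33, 4], 28]
    - [1, [8, -37.5, 1], 30]
    - [1, [8, -37.5, -2], 30]
    - [1, [8, -37.5, -4.5], 30]
    - [1, [8, -37.5, -4.6], 30]
    - [1, [8, -37.5, -4.6], 30]

```text
clock: 9.85
position: [0.5596, -0.0808, 0.0605]
ee_rot: [[0.106, 0.994, -0.0], [0.994, -0.106, 0.004], [0.004, -0.001, -1.0]]
contact_force: [1.2, 0.2, -1.0]
gripper_width: 0.0135
```

```bash
python3 - <<'E'
from h import *
import pickle
fs={n:grab(n) for n in('wrist','top','scene')};pickle.dump(fs,open('f.pkl','wb'))
w=fs['wrist']['frame']
o=np.zeros((600,800,3),np.uint8);o[:420,:560]=w
o[:240,560:]=cv2.resize(fs['scene']['frame'][165:225,255:315],(240,240),interpolation=cv2.INTER_CUBIC)
o[240:480,560:]=cv2.resize(fs['top']['frame'][190:250,260:320],(240,240),interpolation=cv2.INTER_CUBIC)
cv2.imwrite('pics/f.png',o);print(manip.get_obs()['position'],manip.get_obs()['ee_rot'])
E
```

```text
[ 0.56024623 -0.08075919  0.06135281] [[ 0.10586052  0.99437956  0.00168328]
 [ 0.99436928 -0.10586733  0.00467449]
 [ 0.00482642  0.00117896 -0.99998766]]
```

View pics/f.png

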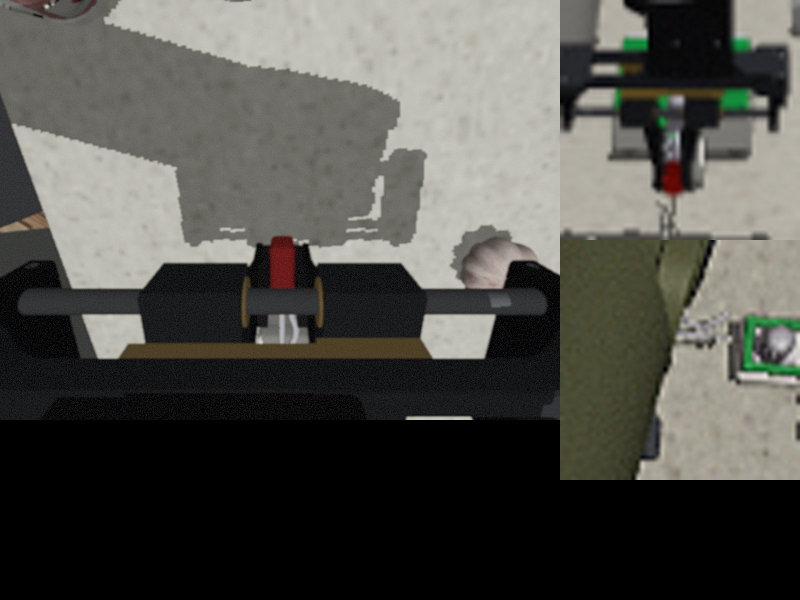

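```bash
python3 - <<'E'
from h import *
import pickle
fs=pickle.load(open('f.pkl','rb'));o=manip.get_obs();R=o['ee_rot'];p=o['position']
w=fs['wrist'];W=world(w);hsv=cv2.cvtColor(w['frame'],cv2.COLOR_BGR2HSV)
red=cv2.inRange(hsv,(0,140,40),(8,255,255))|cv2.inRange(hsv,(172,140,40),(180,255,255));red[:225]=0;red[:,:240]=0;red[:,330:]=0
z=W[...,2];print('red z pct',np.percentile(z[red>0],[2,20,50,80,98]))
top=(red>0)&(z>np.percentile(z[red>0],50)-.003)
Q=np.array([ray(w,u,v,np.median(z[red>0])) for v,u in zip(*np.where(top))]);L=(Q-p)@R
print('tab in tool',L.mean(0),L.min(0),L.max(0))
r=cv2.minAreaRect(L[:,:2].astype(np.float32)*1000);print(r)
# row-wise mids
for v in range(238,290,6):
  u=np.where(red[v])[0]
  if len(u):a=ray(w,u.min(),v,.0765);b=ray(w,u.max(),v,.0765);print(v,((a-p)@R)[:2].round(4),((b-p)@R)[:2].round(4))
# stud depth robustly in the top view & legs crop
t=fs['top'];Wt=world(t)
m=(Wt[...,2]>.07)&(Wt[...,2]<.095);m[:,:300]=0;m[:,330:]=0;m[:200]=0;m[235:]=0;print('stud top cam',m.sum(),Wt[m].mean(0))
gray=cv2.cvtColor(t['frame'],cv2.COLOR_BGR2GRAY);print(gray[204:224,288:306])
print((Wt[204:224,288:306,2]*1000).astype(int))
E
```

```text
red z pct [0.06240656 0.07323514 0.07513804 0.07586559 0.0795836 ]
tab in tool [ 0.00308501 -0.00111227 -0.01377182] [-0.01066916 -0.0083416  -0.01384483] [ 0.01632849  0.00624606 -0.01370384]
((2.813810348510742, -1.0647549629211426), (27.121694564819336, 14.411425590515137), 0.8006337881088257)
238 [ 0.0211 -0.0058] [0.0211 0.0039]
244 [ 0.0175 -0.0069] [0.0175 0.0045]
250 [ 0.014  -0.0081] [0.014  0.0061]
256 [ 0.0104 -0.0076] [0.0104 0.0056]
262 [ 0.0067 -0.0076] [0.0067 0.0057]
268 [ 0.003  -0.0082] [0.003  0.0057]
274 [-0.0008 -0.0077] [-0.0008  0.0058]
280 [-0.0046 -0.0077] [-0.0046  0.0058]
286 [-0.0085 -0.0078] [-0.0085  0.0053]
stud top cam 51 [ 0.54959762 -0.19208857  0.08059064]
[[ 95  92 101  59  38 107 177 161 150 162 162 156 158 155 153 153 160 164]
 [ 84  92  89  36  44 159 162 155 152 150 152 164 170 162 157 157 161 164]
 [ 83  86  79  52 104 166 154 151 150 153 162 168 176 160 149 156 160 160]
 [ 82  84  85 149 155 155 151 158 154 158 158 164 168 154 151 153 153 157]
 [ 82  79  72 174 163 160 163 161 167 156 158 158 134 175 143 162 152 155]
 [ 81  74 117 139 156 160
[... 2301 characters left out ...]
0    3    2
     2   -1   21   28]
 [   1    1    0   -2    0    4    1   -3    3    3    0    3    0    2
     1    0   22   25]
 [   3   -1   -1    0    4    0    0   -1    1    0    3   -1    0    2
     3    0   27   20]
 [  -5    6    4    0    2    3   -2    6    1   -2    1   -2    4    2
    -1   -3   22   52]
 [   2   -2    4   -7   -5    3   -2    1    4   -1   -4    0    2    0
    -2    0   25   56]
 [   0   -5    1    1    6    7    2    1    1    1    4    3    1    4
     2   -1   24   54]
 [   0    2   -1    0    0    4    0   -3   -1    0    2    2   -1    2
     0   -1   19   23]
 [  -1    1    2    0    1   -2   -1    0    1   -2    0   -1    0    1
     2    0   27   23]]
```

```bash
python3 - <<'E'
from h import *
import pickle
fs=pickle.load(open('f.pkl','rb'));o=manip.get_obs();R=o['ee_rot'];p=o['position']
t=fs['top'];Wt=world(t);z=Wt[...,2]
m=(z>.055)&(z<.08);m[:213]=0;m[215:]=0;m[:,:289]=0;m[:,304:]=0
ys,xs=np.where(m);Q=np.array([ray(t,u,v,.067) for u,v in zip(xs,ys)]);L=(Q-p)@R
print(len(L),L.mean(0),L.min(0),L.max(0),np.polyfit(L[:,0],L[:,1],1))
# stud in tool frame from same camera: top disc pixels
s=(z>.072)&(z<.095);s[:,:305]=0;s[:,330:]=0;s[:200]=0;s[235:]=0
ys,xs=np.where(s);print(xs.min(),xs.max(),ys.min(),ys.max());S=np.array([ray(t,u,v,.083) for u,v in zip(xs,ys)])
print(S.mean(0),(S.mean(0)-p)@R, cv2.minEnclosingCircle(S[:,:2].astype(np.float32)))
print((z[206:228,304:324]*1000).astype(int))
E
```

```text
19 [-0.0655      0.00072368 -0.00596255] [-0.08177101 -0.00105179 -0.00604107] [-0.0471806   0.00263908 -0.00587486] [-0.00922946  0.00011915]
311 318 211 218
[ 0.54902037 -0.19330963  0.083     ] [-0.1130006   0.00077817 -0.02219194] ((0.5481989979743958, -0.19365575909614563), 0.010164088569581509)
[[  -3   -2   -2   -1   -1    2   -1    2    1   -4   -2   -6    0    3
     0    0    0    0   -1    3]
 [   1   -1    0    3    3   -1   -1    2    0    0   -2    0   -1    0
    -5   -2   -1    0    0    0]
 [  -3    0    8   52    0    3    2    5 1262    0    0   -5    0    0
     0    0   -1    2    2    0]
 [   0    0   53   53   54   54   51   55   52   52   52   52   54   51
    50   -2    3    2    3    0]
 [   0   24   51   52   52   53   55   52   51   52   52   55   50   57
    57   57   56   52   55   56]
 [  15   24   53   53   54   25   44   51   51   81   79   82   78   55
    51   53   53   52   57   51]
 [  14 1262   54   56   56   25   26   30   83   83   82   82   80   82
    24   26   26   53   51   53]
 [  19   26   53   53   53   32   33   75   81   84   86   82  
[... 812 characters left out ...]
0   56   52   53   56   52   57   53
    54   59   57   53   52   52]
 [  19   23   48   51   52   49   52   53   56   56   53   55   54   59
    54   54   53   52   54   52]
 [  27   23   28   25   27   29   27   26   26   27   26   23   49   50
    54   49   49   54   52   49]
 [  16   24   19   25   30   29   23   31   23   21   26   24   30   23
    25   30   24   28   26   24]
 [   2    0   15   16   14   17   18   19   19   23   20   24   21   25
    23   19   25   26   22   27]
 [  -2    5   -4    1    1    1    0    4    1    1    0    6   -1   10
    14   17   16   17   24   28]
 [   0    2    0    3   -4   -1    1    0    0   -3    0    0    0    2
     0   -1    0    1    2   31]]
```

drive_tool:
  series:
    - [1, [0, -0.5, -0.05], 0]
    - [1, [-0.07, -1, -0.05], 0]
    - [1, [-0.12, -1.5, -0.05], 0]
    - [1, [-0.17, -2, -0.05], 0]
    - [1, [-0.22, -2.5, -0.05], 0]
    - [1, [-0.27, -3, -0.05], 0]
    - [1, [-0.27, -3, -0.05], 0]

```text
clock: 10.88
position: [0.5574, -0.1114, 0.0608]
ee_rot: [[0.107, 0.994, 0.002], [0.994, -0.107, 0.004], [0.005, 0.001, -1.0]]
contact_force: [0.4, -0.1, -1.0]
gripper_width: 0.0136
```

```bash
python3 - <<'E'
from h import *
import pickle
o=manip.get_obs();print(o['position'],o['contact_force'],o['wrist_torque'])
fs={n:grab(n) for n in('wrist','top','scene')};pickle.dump(fs,open('g.pkl','wb'))
out=np.hstack([cv2.resize(fs['top']['frame'][195:235,285:325],(400,400),interpolation=cv2.INTER_CUBIC),cv2.resize(fs['scene']['frame'][180:215,265:300],(400,400),interpolation=cv2.INTER_CUBIC)])
cv2.imwrite('pics/g.png',out)
E
```

```text
[ 0.55741052 -0.11137505  0.06083186] [ 0.4459197  -0.07794959 -1.04339647] [-0.05267404  0.0642333   0.00804413]
```

View pics/g.png

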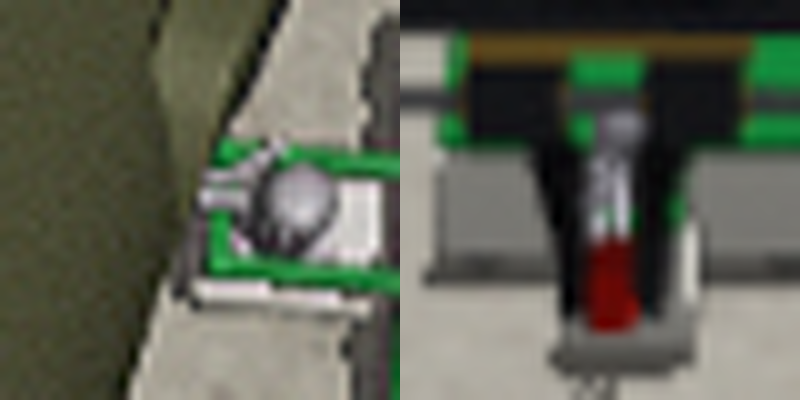

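The nose is in the hole with no contact force, so I'm sliding it home.

drive_tool:
  series:
    - [1, [-0.05, -0.5, 0], 0]
    - [1, [-0.1, -1, 0], 0]
    - [1, [-0.15, -1.4, 0], 0]
    - [1, [-0.2, -1.8, 0], 0]
    - [1, [-0.24, -2.2, 0], 0]
    - [1, [-0.28, -2.6, 0], 0]
    - [1, [-0.32, -3, 0], 0]
    - [1, [-0.36, -3.35, 0], 0]
    - [1, [-0.36, -3.35, 0], 0]
    - [1, [-0.36, -3.35, 0], 0]

```text
clock: 12.28
position: [0.5541, -0.145, 0.0609]
ee_rot: [[0.106, 0.994, 0.002], [0.994, -0.106, 0.003], [0.004, 0.002, -1.0]]
contact_force: [4.4, -1.3, -1.0]
gripper_width: 0.0136
```

```bash
python3 - <<'E'
from h import *
import pickle
o=manip.get_obs();R=o['ee_rot'];p=o['position'];print(p,o['contact_force'],o['wrist_torque'],o['gripper_width'])
w=grab('wrist');pickle.dump(w,open('i.pkl','wb'));hsv=cv2.cvtColor(w['frame'],cv2.COLOR_BGR2HSV);W=world(w)
red=cv2.inRange(hsv,(0,140,40),(8,255,255))|cv2.inRange(hsv,(172,140,40),(180,255,255));red[:225]=0;red[:,:240]=0;red[:,330:]=0
t=(red>0)&(W[...,2]>.07);Q=(W[t]-p)@R;print('tab rear end tool x',np.percentile(Q[:,0],[1,50,98]),Q.mean(0))
w=pickle.load(open('f.pkl','rb'))['wrist'];W=world(w);hsv=cv2.cvtColor(w['frame'],cv2.COLOR_BGR2HSV);red=cv2.inRange(hsv,(0,140,40),(8,255,255))|cv2.inRange(hsv,(172,140,40),(180,255,255));red[:225]=0;red[:,:240]=0;red[:,330:]=0
t=(red>0)&(W[...,2]>.07);Q=(W[t]-np.array([.56,-.0808,.0608]))@R;print('before',np.percentile(Q[:,0],[1,50,98]),Q.mean(0))
E
```

```text
[ 0.55410827 -0.14503157  0.06093679] [ 4.35784865 -1.25354754 -1.03054091] [-0.55932379 -0.8124526   0.16054196] 0.013615643730216764
tab rear end tool x [-0.01002043  0.00440515  0.01540583] [ 0.00432556 -0.00046321 -0.01547811]
before [-0.00995155  0.00412654  0.01529991] [ 0.00419695 -0.00087048 -0.01536776]
```

drive_tool:
  series:
    - [0.4, [0, 0, 0], 0]
    - [0.4, [0, 0, 0], 0]
    - [0.4, [0, 0, 0], 0]
    - [0.3, [0, 0, 0], 0]
    - [0.3, [0, 0, 2], 0]
    - [0.3, [0, 0, 5], 0]
    - [0.3, [0, 2, 8], 0]
    - [0.3, [0, 4, 11], 0]
    - [0.3, [0, 6, 13], 0]
    - [0.3, [0, 6, 13], 0]

```text
clock: 13.58
position: [0.5556, -0.0835, 0.1936]
ee_rot: [[0.103, 0.995, 0.007], [0.995, -0.103, 0.005], [0.005, 0.006, -1.0]]
contact_force: [0.4, -0.4, -0.4]
gripper_width: 0.0305
```

```bash
python3 - <<'E'
from h import *
import pickle
fs={n:grab(n) for n in('wrist','top','scene')};pickle.dump(fs,open('j.pkl','wb'))
w=fs['wrist'];W=world(w);hsv=cv2.cvtColor(w['frame'],cv2.COLOR_BGR2HSV)
red=cv2.inRange(hsv,(0,140,40),(8,255,255))|cv2.inRange(hsv,(172,140,40),(180,255,255))
n,l,s,ce=cv2.connectedComponentsWithStats(red)
for i in range(1,n):
  if s[i,4]>100:
    k=(l==i);z=W[...,2];h=np.median(z[k]);t=k&(abs(z-h)<.006)
    pts=np.array([ray(w,u,v,h)[:2]for v,u in zip(*np.where(t))],np.float32);print(s[i],h,cv2.minAreaRect(pts))
m=(W[...,2]>.077)&(W[...,2]<.09)&(red==0)&(w['z_map']>0)
n,l,s,ce=cv2.connectedComponentsWithStats(m.astype(np.uint8))
for i in range(1,n):
  if s[i,4]>60:print('stud?',s[i],W[l==i].mean(0))
c=ce
v0=60
out=np.zeros((600,800,3),np.uint8);out[:420,:560]=w['frame'];out[:240,560:]=cv2.resize(fs['scene']['frame'][175:215,265:305],(240,240),interpolation=cv2.INTER_CUBIC);out[240:480,560:]=cv2.resize(fs['top']['frame'][190:235,285:330],(240,240),interpolation=cv2.INTER_CUBIC)
cv2.imwrite('pics/j.png',out)
E
```

```text
[279 240  13  28 308] 0.06482061200595507 ((0.5530591607093811, -0.14322641491889954), (0.031257644295692444, 0.013141192495822906), 84.57959747314453)
stud? [  77    0   82   46 2864] [0.44286117 0.08775365 0.08384804]
```

View pics/j.png

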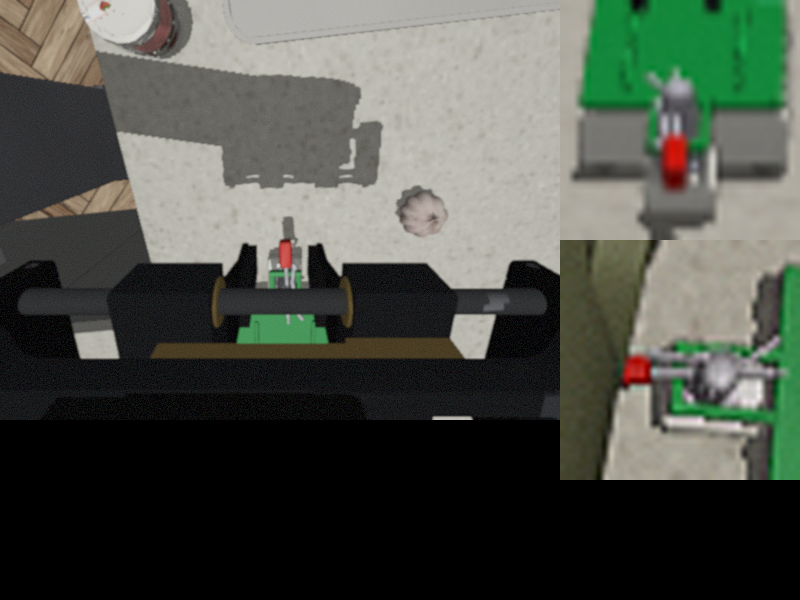

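drive_tool:
  series:
    - [0.3, [0, -5, 1], 0]
    - [0.3, [-1, -10, 1], 0]
    - [0.3, [-1, -14, 0], 0]
    - [0.3, [-1, -16, -3], 0]
    - [0.3, [-1, -16, -4], 0]
    - [0.3, [-1, -16, -4], 0]

```text
clock: 14.48
position: [0.5426, -0.2454, 0.1493]
ee_rot: [[0.107, 0.994, -0.001], [0.994, -0.107, 0.004], [0.004, -0.002, -1.0]]
contact_force: [0.7, 0.8, -0.3]
gripper_width: 0.0307
```

```bash
python3 - <<'E'
from h import *
import pickle
w=grab('wrist');pickle.dump(w,open('k.pkl','wb'));W=world(w);z=W[...,2];hsv=cv2.cvtColor(w['frame'],cv2.COLOR_BGR2HSV)
red=cv2.inRange(hsv,(0,140,40),(8,255,255))|cv2.inRange(hsv,(172,140,40),(180,255,255))
n,l,s,ce=cv2.connectedComponentsWithStats(red)
for i in range(1,n):
  if s[i,4]>100 and s[i,0]>200:
    P=W[l==i];P=P[P[:,2]>.02];print(s[i],P.mean(0));k=np.linalg.lstsq(np.c_[P[:,1],np.ones(len(P))],P[:,2],rcond=None)[0];print('z vs y slope',k[0])
    print(cv2.minAreaRect(P[:,:2].astype(np.float32)),P[:,1].min(),P[:,1].max())
    x0,y0=s[i,0]-40,s[i,1]-20
t=(abs(z-.083)<.004)&(red==0)&(w['z_map']>0);n,l,s,ce=cv2.connectedComponentsWithStats(t.astype(np.uint8))
for i in range(1,n):
  if s[i,4]>60:print('stud?',s[i],W[l==i].mean(0),cv2.minEnclosingCircle(W[l==i][:,:2].astype(np.float32)))
cv2.imwrite('pics/k.png',cv2.resize(w['frame'][y0:y0+150,x0:x0+110],None,fx=4,fy=4,interpolation=cv2.INTER_CUBIC));print(x0,y0)
E
```

```text
[274  74  18  41 633] [ 0.55359786 -0.14526511  0.06611718]
z vs y slope -0.3399011635290546
((0.5536276698112488, -0.1464555412530899), (0.03159457445144653, 0.013292551040649414), 86.0695571899414) -0.16216683714120902 -0.1304688747633704
stud? [270 146  25  24 421] [ 0.54785444 -0.19234117  0.08165843] ((0.5478818416595459, -0.19249196350574493), 0.009570948779582977)
234 54
```

View pics/k.png

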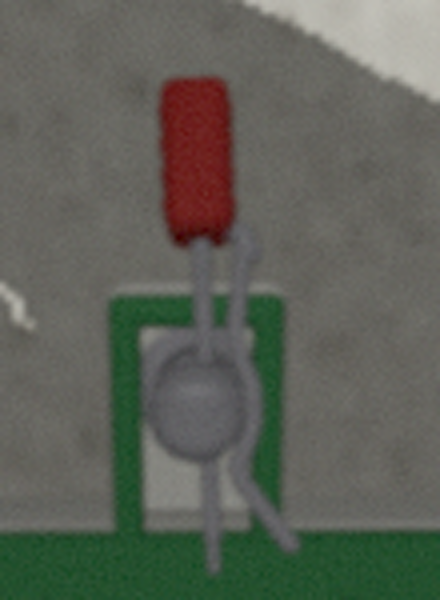

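```bash
python3 - <<'E'
from h import *
import pickle
w=pickle.load(open('k.pkl','rb'));W=world(w)
for v in range(72,118,4):print(v,W[v,279:289].mean(0).round(4))
for v in range(112,142,4):
  k=[q for q in W[v,275:295] if .058<q[2]<.08];print(v,np.round(np.mean(k,0),4) if k else None,len(k))
for v in range(168,200,3):
  k=[q for q in W[v,279:292] if .058<q[2]<.09];print('tip',v,np.round(np.mean(k,0),4) if k else None,len(k))
t=grab('top');Wt=world(t);z=Wt[...,2]
m=(z>.057)&(z<.09);m[:,:285]=0;m[:,335:]=0;m[:195]=0;m[230:]=0
for v in range(200,225): 
  c=np.where(m[v])[0]
  if len(c):print(v,[(int(u),int(z[v,u]*1000)) for u in c])
E
```

```text
72 [ 5.568e-01 -1.215e-01 -3.000e-04]
76 [ 0.5555 -0.1326  0.063 ]
80 [ 0.5552 -0.1355  0.0638]
84 [ 0.5548 -0.1408  0.0893]
88 [ 0.5546 -0.1414  0.0653]
92 [ 0.5542 -0.1443  0.0657]
96 [ 0.5537 -0.1487  0.0908]
100 [ 0.5536 -0.1502  0.0673]
104 [ 0.5533 -0.1531  0.0678]
108 [ 0.553  -0.1561  0.0675]
112 [ 0.5527 -0.159   0.0651]
116 [ 0.5525 -0.162   0.0301]
112 [ 0.5535 -0.1591  0.0636] 20
116 [ 0.555  -0.1623  0.0608] 8
120 [ 0.555  -0.1654  0.0612] 9
124 [ 0.5547 -0.1685  0.0624] 9
128 [ 0.555  -0.1717  0.0629] 10
132 [ 0.5547 -0.1748  0.0638] 10
136 [ 0.5543 -0.178   0.0638] 10
140 [ 0.554  -0.1811  0.0647] 10
tip 168 [ 0.5487 -0.2014  0.0787] 11
tip 171 [ 0.5502 -0.2055  0.0699] 7
tip 174 [ 0.55   -0.2079  0.0707] 5
tip 177 [ 0.5488 -0.2102  0.0712] 4
tip 180 [ 0.549  -0.2127  0.0716] 5
tip 183 [ 0.5487 -0.2151  0.0722] 5
tip 186 [ 0.5485 -0.2175  0.0726] 5
tip 189 [ 0.5482 -0.2201  0.0722] 3
tip 192 [ 0.548  -0.2224  0.0737] 3
tip 195 [ 0.5477 -0.2248  0.074 ] 3
tip 198 None 0
200 [(329, 60)]
201 [(328, 60)]
203 [(328, 60)]
208 [(325, 73), (326, 72)]
209 [(314, 57), (323, 73),
[... 1323 characters left out ...]
 (319, 71), (320, 73), (321, 72), (322, 73)]
215 [(291, 64), (292, 64), (293, 65), (294, 63), (295, 67), (296, 65), (297, 65), (298, 64), (299, 64), (300, 69), (301, 60), (307, 57), (310, 59), (311, 79), (312, 81), (313, 81), (314, 80), (315, 82), (316, 85), (317, 82), (318, 78)]
216 [(294, 57), (295, 60), (296, 60), (297, 63), (298, 62), (299, 63), (300, 61), (301, 61), (307, 57), (311, 75), (312, 78), (313, 82), (314, 86), (315, 80), (316, 81), (317, 84)]
217 [(306, 58), (311, 63), (312, 73), (313, 76), (314, 75), (315, 79), (316, 79), (317, 72)]
218 [(306, 57), (312, 62), (313, 72), (314, 74), (316, 68)]
219 [(313, 59)]
220 [(309, 57)]
221 [(307, 57), (309, 58), (318, 57)]
222 [(315, 58)]
```

```bash
python3 - <<'E'
from h import *
import pickle
w=grab('wrist');W=world(w);hsv=cv2.cvtColor(w['frame'],cv2.COLOR_BGR2HSV)
m=(cv2.inRange(hsv,(40,100,30),(85,255,255))>0)&(w['z_map']>0)&(W[...,2]<.08);P=W[m];print('lid',np.linalg.lstsq(np.c_[P[:,:2],np.ones(len(P))],P[:,2],rcond=None)[0])
red=cv2.inRange(hsv,(0,140,40),(8,255,255));k=(red>0)&(W[...,2]<.09)&(W[...,2]>.05);print('tab',W[k].mean(0))
o=manip.get_obs();print(o['clock'],o['contact_force'],abs(o['qvel']).max())
print(manip.hand_in())
E
```

```text
lid [-0.00074979  0.00114755  0.05427026]
tab [ 0.55342921 -0.14488224  0.06534274]
14.625 [ 0.37304289 -0.25976724  1.46187486] 0.007617487305360346
the job is handed in; nothing more can be done
None
```

I shut the lid, gripped the clip by its red tab, slid its straight leg through the stud's hole, let go and handed the job in at about 14.6 s. No verdict comes back, so these are my own last checks:

- **Lid:** it is flat, with its upper face at about 54 mm and a slope of about 0.001.
- **Clip position:** the nose is 33 mm beyond the stud's centre, so the seat point is within about 2 mm of the hole's centre.
- **Clip angle:** after release the clip hangs tab-down at about 0.2 rad. That is from slack in the hole and is under the 0.35 limit. Sideways it is within a few degrees of the hole's axis.
- **Sprung leg:** its bulge hugs the stud in the close view. I judged this from the picture only, as I had no reading of the leg's angle.
- **Other things:** the gripper is clear of everything. The arm's planned paths kept clear of the jam jar, salt shaker and garlic, but I did not measure their positions again at the end.

One disagreement came up: the wrist camera reads about 1 mm to one side compared with the jaws and the top camera. I allowed for it during the insertion.

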